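Put the fold-breaking bar away in its spring clip

ROBOT

A 6-joint arm with a two-finger parallel gripper is mounted at the origin on the work surface. World frame = base frame: x ahead of the robot, y to its left, z up, the work surface at z = 0. Lengths are in m, angles in rad, forces in N, time in s.
With the tool pointing down it reaches from about 0.325 to 0.775 m from the base axis. Payload 9.3 kg.
Tool frame: the origin (TCP) lies midway between the tips of the shut fingers; the grasp point (between the pads) lies 19 mm behind it; z points along the fingers, y is the line along which they close (so a half turn about z gives the same grasp; the last joint's range is limited). The gripper opens to 85 mm and grips with 20 to 120 N. Pads are 22 mm wide; open, the fingers measure 114 mm over their backs; the gripper's body (76 mm by 85 mm) begins 54 mm behind the grasp point. The pads swing forward as they close: fully open they stand 13 mm farther back than shut.
Start: joints at [1.058, 0.259, 0.021, 1.334, 0, 1.418], TCP at [0.194, 0.515, 0.231] pointing down, gripper open.
Joint ranges: [-3.04, 3.04], [-0.91, 1.82], [-1.04, 1.36], [-1.92, 1.95], [-1.52, 1.45], [-3.14, 3.14]. Speed limits (rad/s): [2.22, 2.22, 2.79, 3.14, 3.14, 3.14].

INTERFACE

Orientations are given as a rotation vector (axis times angle).
In Python, from plant import observe, cams, order gives the robot as it stands.
- The arm moves only by the tool arm_command, never from a script. Its argument "commands" is text: rows parted by semicolons, each of 7 numbers parted by spaces: the opening, from -1 (shut) to 1 (fully open), then the shift along the tool's x, y, z in mm, then the turn, a rotation vector about the tool's x, y, z in rad. In form: claw x y z rx ry rz; .... A call has 1 to 8 rows; each row is the pose to reach, as a shift and turn from the pose commanded when the call began, along the tool's axes at that moment; what a row does not reach only later rows make up. A row lasts 1/10 s, in which the tool goes at most 50 mm and 8.59 degrees, less where a joint would pass 70% of its speed; a pose out of reach is approached as far as the arm can. A call with a gripper value outside its range is refused whole. The fingers move at their own pace and stop on an object; "force" is the grip in N (left out, the last holds). Time passes only in rows, so rows that repeat a pose let the fingers close. It gives the time, the measured TCP pose, the force, the opening and the grip force at its end, in the units of the state.
- observe(): the state, without advancing time (a new reading comes with each control period).
- cams.capture(name): name is "scene" or "top" or "wrist"; returns a dict with "pixels" (400x640x3 uint8, red, green, blue), "fov_y" (degrees; the focal length in pixels is half the picture's height over the tangent of half this angle, whatever the lens; pixels are square), "cx", "cy" (the principal point, pixels), "view" (4x4, takes a point from world to camera coordinates). Camera axes: x right, y down, z forward; pixel columns grow to the right and rows downward; lengths in m; the calibration is good to about 2 mm. A picture is of the moment at which its call begins. There is no depth.
- order.sign_off(): hands the job in; it is judged then, once.
The state is a dict: "time_s": time; "q": joint angles; "joint_vel": joint speeds; "tau": joint torques, N m; "position": TCP position; "tool_rot": TCP orientation; "ft_force": force on the tool from outside, world axes, zero at the start; "wrist_torque": the same for the moment, N m; "finger_gap": finger opening in m; "finger_force": force on a finger pad.
Only numpy, scipy, OpenCV 4.12 (cv2) and the standard library are available. Lean on these libraries where they do the work, as an engineer would, in place of code of your own. Each camera call takes 0.05 s, during which the arm holds its last target. There are 200 camera calls.

TASK

Put the round aluminium bar with the square rubber ends away in its clip holder: lay it level across both forks of the plywood-based holder and press it down past the sprung jaw until it is fully home and the jaw has snapped shut over it, then let go. Press it in rather than dropping it in, and leave the other things on the table where they are.

Things in the scene. Friction and masses are not known exactly. Their poses are not given: they have to be found in the camera images.
- bar: Round aluminium bar, 24 mm diameter, 200 mm long overall, about 0.3 kg, with a black rubber block (40 x 40 mm, 14 mm long) on each end to stop it rolling. Lies level on the table. Origin at its middle, on the centre line, 20 mm above the table at the start; x runs along the bar. Bare round part: x = -86 to 86 mm. Both ends alike.
- clip: Fixed holder: plywood base 150 (x) x 90 x 12 mm, two steel forks at x = -52 and +52 mm, each 16 mm wide in x, only a low axle (under 24 mm) between. Origin: centre of the underside; x along the stored bar. Fork: floor 40 mm high; fixed dark prong, inner face y = -12.5 mm, 72 mm high, flared outward above to 89 mm; on +y the bright sprung jaw. Mouth at the flared tops about 40 mm wide.
- clip_seat (a point): Where the bar's centre belongs when home: over the holder's middle, 52 mm above the table, midway between the forks. Axes as the holder's; x along the seated bar, either way round.
- jaw (a joint): Angle (rad) of the sprung jaw, one part with a hooked finger at each fork, hinged on a line along x at y = 18, z = 20 mm in the holder's frame. 0 = shut; grows as the tops swing out to +y. The bar, pushed down (10 to 20 N) on the sloping tops (90 mm high), opens it to about 0.16 and it springs shut over the bar. Hooks overhang the seated bar at 62 to 69 mm.
- tape: Bystander: roll of clear packing tape lying flat, 100 mm across, 48 mm high.
- mallet: Bystander: wooden mallet lying down, 240 mm long; origin under its middle.
- batten: Bystander: plain square wooden stick, 200 x 24 x 24 mm, no end blocks (not the bar).
- knife: Bystander: utility knife with an orange grip, 145 mm long, 18 mm high.
- glue: Bystander: glue jar with black cap, 64 mm across, 110 mm high.
- cup: Bystander: white plastic cup, 76 mm across, 95 mm high.
There are look-alikes about, which are no part of the job. Leave any red look-alike of the clip alone.

How it is judged:
By the outcome, as a careful person would: the job done as asked, in the order asked, and still so for the second after the job is handed in, with the robot touching nothing.
It also fails if it takes over 48 s, if anything falls off the work surface, if the arm or the gripper's body presses on something with over 40 N, if the wrist force passes 120 N, or if a joint passes its speed limit or range.

## Working session

There is one attempt and no reset: what is moved stays moved. The work goes in short steps, Python scripts to look and compute and a tool call to move; the robot and the scene stay as the last step left them, time stands still between calls to the robot, and variables do not carry over. Pictures are saved under pics/ and viewed, at most 10 in all, crops included, and the job is handed in when it is done.

Besides the shell and the picture viewer there is one more tool, called after "Call:" by a JSON object that holds its "method" and its "body", one argument or row to a line. arm_command: Moves the arm, as the interface text tells. Its arguments: {"type":"object","properties":{"commands":{"type":"string"},"force":{"type":"number"}},"required":["commands"]}

```bash
mkdir -p pics; ls
cat > h.py <<'E'
import numpy as np, cv2
from plant import observe, cams, order
from scipy.spatial.transform import Rotation as R
def cap(n,f=None):
    c=cams.capture(n)
    if f: cv2.imwrite('pics/'+f,c['pixels'][:,:,::-1])
    return c
def ray(c,u,v):
    f=200/np.tan(np.radians(c['fov_y'])/2); V=np.array(c['view'])
    d=V[:3,:3].T@np.array([(u-c['cx'])/f,(v-c['cy'])/f,1]); o=-V[:3,:3].T@V[:3,3]
    return o,d
def onz(c,u,v,z):
    o,d=ray(c,u,v); return o+d*(z-o[2])/d[2]
def proj(c,p):
    f=200/np.tan(np.radians(c['fov_y'])/2); V=np.array(c['view']); q=V[:3,:3]@np.array(p)+V[:3,3]
    return c['cx']+f*q[0]/q[2], c['cy']+f*q[1]/q[2]
E
python3 - <<'E'
from h import *
import pickle
a=cap('top','top1.png');b=cap('scene','scene1.png');pickle.dump((a,b),open('c.pkl','wb'))
for c in(a,b): print(c['fov_y'],ray(c,320,200))
s=observe();print(s)
E
```

```text
pics
54.23785969434209 (array([0.2658112 , 0.01123244, 1.25965119]), array([ 0.17310549, -0.00394649, -0.98493333]))
49.92482895129342 (array([1.08200919, 0.94227995, 0.83033048]), array([-0.42390501, -0.69424606, -0.58201299]))
{'time_s': 0.1, 'q': array([1.05835730e+00, 2.59122387e-01, 2.08487580e-02, 1.33369199e+00,
       2.93548287e-06, 1.41823097e+00]), 'joint_vel': array([ 0.00036032,  0.00084298,  0.00230574, -0.00098283,  0.00167752,
        0.0004079 ]), 'tau': array([ 5.83584071e-03, -5.56691873e+01,  3.45072448e+01,  1.14745792e-02,
       -1.29951477e-04, -2.89148613e-05]), 'position': array([0.19355031, 0.5145576 , 0.23073833]), 'tool_rot': array([-5.62173875e-01, -3.09049293e+00,  1.73440484e-03]), 'ft_force': array([-0.19931958, -0.68654275,  0.85374793]), 'wrist_torque': array([-0.02106899, -0.02181033,  0.00550656]), 'finger_force': 0.0, 'finger_gap': 0.08569855459663375}
```

View pics/top1.png

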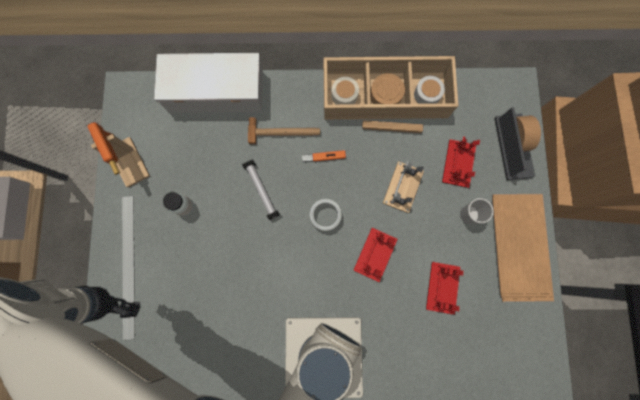

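View pics/scene1.png

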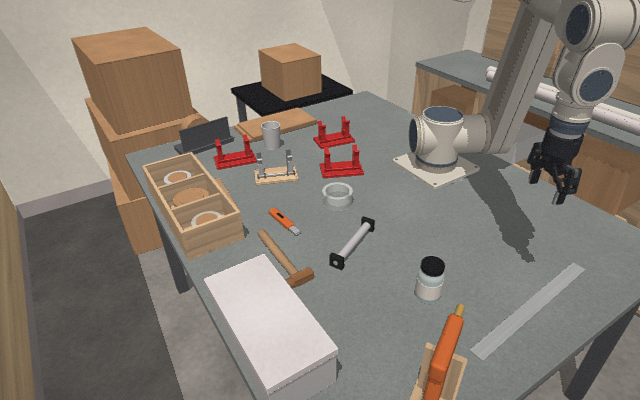

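The top view shows the bar from (250,163) to (273,215) and the plywood clip at (404,187). Things that could be confused:
- **For the bar:** the batten (393,127), which is square wood without end blocks; the mallet handle (290,131); and the long light strip (128,268).
- **For the clip:** the red clips at (460,163), (376,254) and (444,288).

I choose the bar at (262,190) and the plywood clip at (404,187). Next is a close crop with measurements.

Run:
```python
from h import *
import pickle
a,b=pickle.load(open('c.pkl','rb'))
up=lambda c,x0,y0,x1,y1,s:cv2.resize(np.ascontiguousarray(c['pixels'][y0:y1,x0:x1,::-1]),None,fx=s,fy=s,interpolation=cv2.INTER_CUBIC)
A=up(a,375,150,435,220,5);B=up(b,245,140,305,190,5);C=up(a,232,150,292,225,4);D=up(b,320,210,385,275,4)
W=np.zeros((700,620,3),np.uint8)
W=np.zeros((600,800,3),np.uint8)
W[:350,:300]=A;W[350:600,:300]=B;W[:300,320:560]=C;W[310:570,320:580]=D
cv2.imwrite('pics/crop.png',W)
# bar ends: dark blobs
def blobs(c,x0,y0,x1,y1):
    g=c['pixels'][y0:y1,x0:x1].max(2); n,l,s,ce=cv2.connectedComponentsWithStats((g<60).astype(np.uint8))
    return [(s[i,4],ce[i]+[x0,y0]) for i in range(1,n) if s[i,4]>15]
ta=blobs(a,232,150,292,225);tb=blobs(b,320,210,385,275);print(ta,tb)
for _,p in ta:
    print(onz(a,*p,.02+.01))
for _,p in tb: print(onz(b,*p,.02))
# plywood
hsv=cv2.cvtColor(a['pixels'],cv2.COLOR_RGB2HSV)
m=np.zeros((400,640),np.uint8);m[155:220,378:430]=cv2.inRange(hsv,(8,50,110),(28,200,255))[155:220,378:430]
cs,_=cv2.findContours(m,0,2);P=np.vstack(cs)[:,0]
W3=np.array([onz(a,*p,.012)[:2] for p in P],np.float32)
print(m.sum()/255,cv2.minAreaRect(W3*1000), cv2.boxPoints(cv2.minAreaRect(P.astype(np.float32))))
```

```text
[(np.int32(45), array([248.4       , 163.73333333])), (np.int32(52), array([273.09615385, 215.11538462]))] [(np.int32(93), array([368.69892473, 222.75268817])), (np.int32(166), array([336.63253012, 260.61445783]))]
[0.6035961 0.2380325 0.03     ]
[0.43441157 0.15577195 0.03      ]
[0.43276234 0.15708128 0.02      ]
[0.60473295 0.23909056 0.02      ]
970.0 ((528.0253295898438, -264.8121643066406), (92.2811279296875, 152.93771362304688), 68.2123794555664) [[381.6715  203.15329]
 [397.26276 160.27737]
 [424.24084 170.08759]
 [408.6496  212.9635 ]]
```

View pics/crop.png

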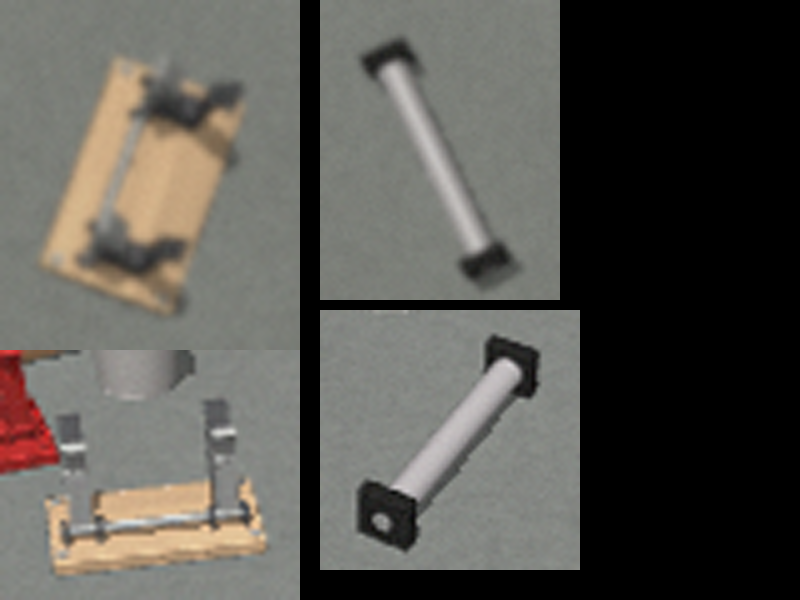

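The crop confirms both choices: a round grey bar with two black square blocks, and a plywood holder with its hinge axle on the world +y side, so holder +y is roughly world +y. The bar is near (0.519, 0.197) at 25.7°, and the clip is near (0.528, -0.265) at -21.8°.

```bash
cat >> h.py <<'E'
def go(p,yaw):
    "shift (mm, tool axes) and turn (rad) to reach TCP p pointing down with tool x at yaw (deg)"
    s=observe(); r0=R.from_rotvec(s['tool_rot']); a=np.radians(yaw)
    rt=R.from_matrix(np.array([[np.cos(a),np.sin(a),0],[np.sin(a),-np.cos(a),0],[0,0,-1]]))
    print('t',s['time_s'],'shift',np.round(r0.inv().apply(np.array(p)-s['position'])*1000,1),'turn',np.round((r0.inv()*rt).as_rotvec(),4))
E
python3 -c "
from h import *
go([.519,.197,.2],205.7)"
```

```text
t 0.1 shift [-416.4 -182.6   30.9] turn [-1.000e-03 -6.000e-04 -8.084e-01]
```

Call:
{"method": "arm_command", "body": {
  "commands": "1 -416 -183 30 0 0 -0.808;1 -416 -183 30 0 0 -0.808;1 -416 -183 30 0 0 -0.808;1 -416 -183 30 0 0 -0.808;1 -416 -183 30 0 0 -0.808;1 -416 -183 30 0 0 -0.808;1 -416 -183 30 0 0 -0.808;1 -416 -183 30 0 0 -0.808",
  "force": 80
}}

```text
time_s: 0.9
position: [0.4585, 0.2556, 0.2067]
tool_rot: [0.699, -3.063, -0.0]
ft_force: [-0.2, 1.2, -0.2]
finger_gap: 0.085
finger_force: 0.0
```

```bash
python3 -c "
from h import *
go([.519,.197,.2],205.7)"
```

```text
t 0.9 shift [-29.  -79.1   6.7] turn [ 0.0001 -0.0002  0.0005]
```

Call:
{"method": "arm_command", "body": {
  "commands": "1 -18 -50 5 0 0 0;1 -18 -50 5 0 0 0;1 -18 -50 5 0 0 0;1 -18 -50 5 0 0 0;1 -18 -50 5 0 0 0"
}}

```text
time_s: 1.4
position: [0.4946, 0.221, 0.2022]
tool_rot: [-0.701, 3.062, 0.0]
ft_force: [-0.2, 0.1, 0.2]
finger_gap: 0.0853
finger_force: 0.0
```

Run:
```python
from h import *
s=observe();print(s['position'],s['joint_vel'].round(3))
c=cap('wrist','w1.png')
go([.519,.197,.2],205.7)
for p in [(.5178+.093*.901,.197+.093*.434),(.519-.093*.901,.197-.093*.434)]: print(proj(c,[*p,.02]))
```

```text
[0.49460608 0.22099062 0.20216152] [ 0.006 -0.002  0.001  0.     0.002 -0.003]
t 1.45 shift [-11.5 -32.3   2.3] turn [0.0001 0.0003 0.0015]
(np.float64(288.9227939561432), np.float64(271.54732496657005))
(np.float64(283.06594536874394), np.float64(100.5410512116503))
```

View pics/w1.png

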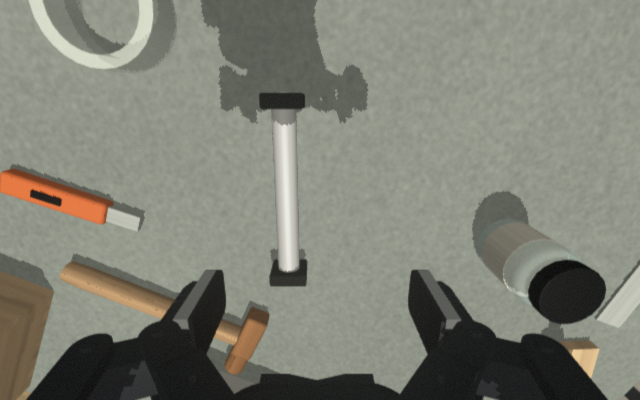

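The wrist view shows the bar's blocks at (282,100) and (288,273), matching the predicted positions within a few pixels. I'll refine the fit and compute the descent.

```bash
cat > m.py <<'E'
from h import *
def barfit(c,u0,u1,v0,v1,z=.02):
    "bar yaw and centre from bright tube edges in the wrist view"
    L=[]
    for v in range(v0,v1):
        g=c['pixels'][v,u0:u1].astype(int).min(1); k=np.where(g>150)[0]
        if len(k)>5: L.append(onz(c,u0+(k[0]+k[-1])/2,v,z)[:2])
    L=np.array(L); vx,vy,x,y=cv2.fitLine(L.astype(np.float32),cv2.DIST_HUBER,0,.01,.01).ravel()
    return np.degrees(np.arctan2(vy,vx)),np.array([x,y]),L[[0,-1]]
E
python3 - <<'E'
from m import *
c=cap('wrist'); a,p,e=barfit(c,255,320,130,255); print(a,p,e)
g=c['pixels'][80:300,255:320].max(2); n,l,s,ce=cv2.connectedComponentsWithStats((g<55).astype(np.uint8))
for i in range(1,n):
    if s[i,4]>100: print(s[i],ce[i]+[255,80], onz(c,*(ce[i]+[255,80]),.03))
d=np.array([np.cos(np.radians(a)),np.sin(np.radians(a))]); q=p+d*((np.array([.519,.197])-p)@d); print(q)
go([*q,.1],a%180+180)
E
```

```text
25.826017 [0.5138625 0.1943275] [[0.46026829 0.16818665]
 [0.58214552 0.22695777]]
[  4  13  46  16 674] [281.75964392 100.19436202] [0.43505974 0.15634225 0.03      ]
[ 15 180  36  25 582] [288.38831615 275.15463918] [0.60048792 0.23716833 0.03      ]
[0.51907295 0.19684926]
t 1.5 shift [-11.4 -32.4 102.3] turn [ 0.      0.0005 -0.0006]
```

Call:
{"method": "arm_command", "body": {
  "commands": "1 -11.5 -32.5 40 0 0 0;1 -11.5 -32.5 90 0 0 0;1 -11.5 -32.5 130 0 0 0;1 -11.5 -32.5 160 0 0 0;1 -11.5 -32.5 180 0 0 0;1 -11.5 -32.5 190 0 0 0;1 -11.5 -32.5 198 0 0 0;1 -11.5 -32.5 198 0 0 0"
}}

```text
time_s: 2.3
position: [0.5198, 0.196, 0.0038]
tool_rot: [0.699, -3.063, -0.0]
ft_force: [-0.5, -0.5, 0.2]
finger_gap: 0.0853
finger_force: 0.0
```

Call:
{"method": "arm_command", "body": {
  "commands": "-1 0 0 0 0 0 0;-1 0 0 0 0 0 0;-1 0 0 0 0 0 0;-1 0 0 0 0 0 0;-1 0 0 0 0 0 0;-1 0 0 0 0 0 0",
  "force": 80
}}

```text
time_s: 2.9
position: [0.5201, 0.196, 0.0048]
tool_rot: [-0.698, 3.062, 0.001]
ft_force: [-2.0, 1.5, 6.7]
finger_gap: 0.0215
finger_force: 77.9
```

Call:
{"method": "arm_command", "body": {
  "commands": "-1 0 0 -15 0 0 0;-1 0 0 -50 0 0 0;-1 0 0 -100 0 0 0;-1 0 0 -150 0 0 0;-1 0 0 -170 0 0 0;-1 0 0 -170 0 0 0;-1 0 0 -170 0 0 0"
}}

```text
time_s: 3.6
position: [0.5194, 0.1956, 0.1728]
tool_rot: [0.698, -3.062, -0.0]
ft_force: [-0.8, -0.0, -3.1]
finger_gap: 0.022
finger_force: 78.9
```

Run:
```python
from h import *
s=observe();print(s['position'],s['ft_force'],s['finger_gap'],s['wrist_torque'])
c=cap('wrist','w2.png')
go([.528,-.265,.175],158.2)
```

```text
[0.5194291  0.19555851 0.17284048] [-0.82907543 -0.00455732 -3.13230423] 0.021973025352516065 [ 0.01923795 -0.03489365 -0.04795814]
t 3.65 shift [ 191.5 -418.9   -2.7] turn [-5.000e-04 -2.900e-03  8.286e-01]
```

View pics/w2.png

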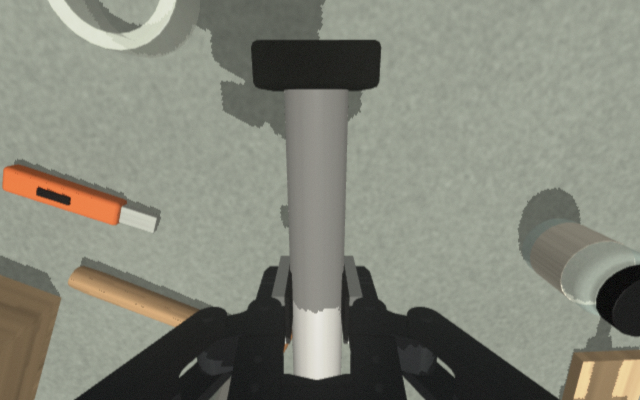

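The bar is held centrally between the pads, with the far block at (316,65). Moving toward the clip.

Call:
{"method": "arm_command", "body": {
  "commands": "-1 160 -350 -20 0 0 0.829;-1 160 -350 -20 0 0 0.829;-1 160 -350 -20 0 0 0.829;-1 160 -350 -20 0 0 0.829;-1 160 -350 -20 0 0 0.829;-1 160 -350 -20 0 0 0.829;-1 160 -350 -20 0 0 0.829;-1 160 -350 -20 0 0 0.829"
}}

```text
time_s: 4.45
position: [0.5263, -0.1918, 0.1915]
tool_rot: [-0.597, -3.081, -0.001]
ft_force: [-0.2, -0.1, -3.3]
finger_gap: 0.0216
finger_force: 79.2
```

Call:
{"method": "arm_command", "body": {
  "commands": "-1 0 0 0 0 0 0;-1 0 0 0 0 0 0;-1 0 0 0 0 0 0"
}}

```text
time_s: 4.75
position: [0.5268, -0.1881, 0.1925]
tool_rot: [-0.593, -3.082, -0.002]
ft_force: [0.0, 0.2, -2.7]
finger_gap: 0.0221
finger_force: 79.3
```

Run:
```python
from h import *
import pickle
s=observe();print(s['position'])
c=cap('wrist','w3.png');t=cap('top');pickle.dump((c,t,s),open('c3.pkl','wb'))
go([.528,-.265,.19],158.2)
f=200/np.tan(np.radians(c['fov_y'])/2);print(f)
# clip base corners predicted
a=np.radians(-21.8)
for x,y,z in [(-.075,-.045,.012),(-.075,.045,.012),(.075,.045,.012),(.075,-.045,.012)]:
    print(proj(c,[.528+x*np.cos(a)-y*np.sin(a),-.265+x*np.sin(a)+y*np.cos(a),z]))
# held bar: block top edges in tool frame
r=R.from_rotvec(s['tool_rot'])
for h in (13,16,19):
    print(h,[np.round(proj(c,s['position']+r.apply(np.array(p)/1000)),1) for p in [(86,0,-h-20),(100,0,-h-20),(100,-20,-h-20),(86,0,-h+20)]])
```

```text
[ 0.52682428 -0.18808924  0.19248352]
t 4.85 shift [-29.3 -71.4   3.3] turn [ 0.0003 -0.0012  0.0011]
321.7176624318157
(np.float64(199.82013004524856), np.float64(139.24576952434506))
(np.float64(291.0191439366679), np.float64(139.1681395470245))
(np.float64(294.45214091130225), np.float64(273.3872282772613))
(np.float64(215.13767081914048), np.float64(273.454326375886))
13 [array([319.,  88.]), array([319.1,  38.7]), array([253. ,  38.8]), array([318.4,  90.8])]
16 [array([319.1,  87.7]), array([319.1,  36.9]), array([251.1,  37. ]), array([318.4,  90.7])]
19 [array([319.1,  87.4]), array([319.2,  35. ]), array([249.1,  35.1]), array([318.4,  90.5])]
```

View pics/w3.png

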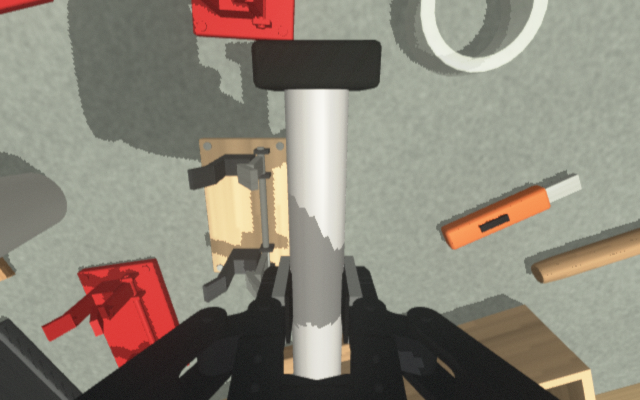

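The base corners appear at (200,140) and (215,270), agreeing with the prediction of (199.8,139.2) and (215,273). The dark prong is on the left (holder -y) and the bright jaw and axle on the right. I'll refine the base edges.

Run:
```python
from h import *
import pickle
c,t,s=pickle.load(open('c3.pkl','rb'))
hsv=cv2.cvtColor(c['pixels'],cv2.COLOR_RGB2HSV)
m=cv2.inRange(hsv,(8,50,60),(28,255,255))
a=np.radians(-21.8);ux=np.array([np.cos(a),np.sin(a)]);uy=np.array([-ux[1],ux[0]]);o=np.array([.528,-.265])
def loc(u,v,z=.012): p=onz(c,u,v,z)[:2]-o; return 1000*np.array([p@ux,p@uy])
L=[]
for v in range(145,268):
    k=np.where(m[v,190:285])[0]
    if len(k)>3: L.append(loc(190+k[0]-.5,v))
L=np.array(L);L=L[abs(L[:,1]+45)<4];p=np.polyfit(L[:,0],L[:,1],1);print('left edge y at 0',p[1],'slope deg',np.degrees(p[0]),len(L),np.std(L[:,1]-np.polyval(p,L[:,0])))
T=[]
for u in range(205,284):
    k=np.where(m[130:150,u])[0]
    if len(k)>3: T.append(loc(u,130+k[0]-.5))
T=np.array(T);print('far edge x',np.median(T[:,0]),np.polyfit(T[:,1],T[:,0],1))
# bar yaw relative to tool from tube edges
r=R.from_rotvec(s['tool_rot'])
for v in (100,130,160,190):
    g=c['pixels'][v,270:365].astype(int); d=np.abs(g-np.median(g[28:64],0)).sum(1)
    k=np.where((g.min(1)>150))[0]; 
    if len(k):
        u=270+(k[0]+k[-1])/2; P=onz(c,u,v,s['position'][2]+.0152); print(v,k[0]+270,k[-1]+270,np.round(1000*r.inv().apply(P-s['position']),1))
go([*o,.14],158.2)
```

```text
left edge y at 0 -46.86106916070067 slope deg -0.1383391968801168 105 0.472096993582215
far edge x -76.65744826554901 [ 8.37062517e-04 -7.66563760e+01]
100 270 364 [ 82.3  -0.6 -15. ]
130 271 364 [ 71.4  -0.4 -15. ]
160 291 364 [ 59.8   3.5 -15. ]
190 274 364 [ 47.5   0.2 -15.1]
t 4.85 shift [-29.4 -71.4  53.3] turn [ 0.0003 -0.0012  0.0011]
```

```bash
python3 -c "
from h import *
go([.5274,-.2664,.12],158.1)"
```

```text
t 4.85 shift [-29.4 -73.   73.3] turn [ 0.0003 -0.0012  0.0029]
```

Call:
{"method": "arm_command", "body": {
  "commands": "-1 -15 -35 0 0 -0.001 0.003;-1 -29.5 -73 5 0 -0.001 0.003;-1 -29.5 -73 35 0 -0.001 0.003;-1 -29.5 -73 60 0 -0.001 0.003;-1 -29.5 -73 73 0 -0.001 0.003;-1 -29.5 -73 73 0 -0.001 0.003;-1 -29.5 -73 73 0 -0.001 0.003"
}}

```text
time_s: 5.55
position: [0.528, -0.267, 0.1214]
tool_rot: [0.597, 3.083, -0.0]
ft_force: [-0.2, -0.3, -3.6]
finger_gap: 0.0217
finger_force: 79.6
```

Run:
```python
from h import *
import pickle
s=observe();print(s['position'],s['ft_force'])
c=cap('wrist','w4.png');b=cap('scene')
x=np.ascontiguousarray(b['pixels'][110:200,215:345,::-1]);cv2.imwrite('pics/s4.png',np.vstack([cv2.resize(x,(640,443),interpolation=cv2.INTER_CUBIC)]))
go([.5274,-.2664,.09],158.1)
a=np.radians(-21.9);ux=np.array([np.cos(a),np.sin(a)]);uy=np.array([-ux[1],ux[0]]);o=np.array([.5274,-.2664])
for p in [(-60,-12.5,72),(-44,-12.5,72),(-75,-45,12),(-75,45,12)]:
    print(p,np.round(proj(c,[*(o+(ux*p[0]+uy*p[1])/1000),p[2]/1000]),1))
```

```text
[ 0.52799792 -0.26704738  0.12142031] [-0.16101702 -0.26608692 -3.58166305]
t 5.65 shift [ 1.4  0.7 32.1] turn [-0.0004  0.0028 -0.0007]
(-60, -12.5, 72) [297.2 138.3]
(-44, -12.5, 72) [297.7 165.3]
(-75, -45, 12) [257.8 108.4]
(-75, 45, 12) [378.5 108.2]
```

View pics/w4.png

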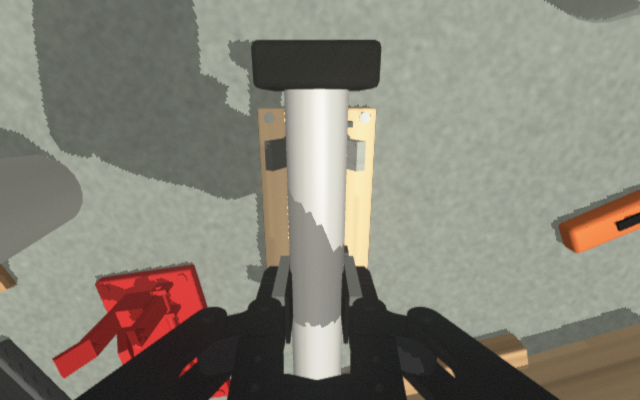

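View pics/s4.png

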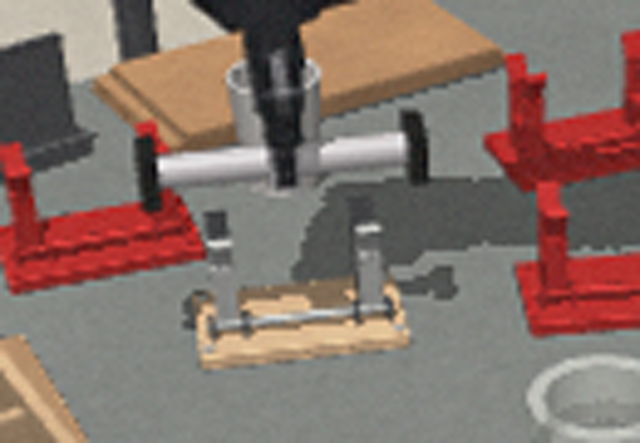

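The scene view shows the bar level above the forks. In the wrist view the base is centred at about u=317, with the bar at 316.5. Lowering into the mouth.

Call:
{"method": "arm_command", "body": {
  "commands": "-1 1.4 0 15 0 0 0;-1 1.4 0 30 0 0 0;-1 1.4 0 40 0 0 0;-1 1.4 0 46 0 0 0;-1 1.4 0 48 0 0 0;-1 1.4 0 48 0 0 0",
  "force": 110
}}

```text
time_s: 6.25
position: [0.5266, -0.2674, 0.0732]
tool_rot: [0.599, 3.083, -0.001]
ft_force: [0.8, -0.3, -4.3]
finger_gap: 0.0209
finger_force: 107.8
```

Call:
{"method": "arm_command", "body": {
  "commands": "-1 0 0 3 0 0 0;-1 0 0 6 0 0 0;-1 0 0 9 0 0 0;-1 0 0 12 0 0 0;-1 0 0 12 0 0 0"
}}

```text
time_s: 6.75
position: [0.5266, -0.2683, 0.0618]
tool_rot: [0.599, 3.081, -0.003]
ft_force: [-1.9, -2.9, 3.3]
finger_gap: 0.0209
finger_force: 109.5
```

Call:
{"method": "arm_command", "body": {
  "commands": "-1 0 0 3 0 0 0;-1 0 0 6 0 0 0;-1 0 0 9 0 0 0;-1 0 0 12 0 0 0;-1 0 0 12 0 0 0"
}}

```text
time_s: 7.25
position: [0.5278, -0.2676, 0.05]
tool_rot: [0.598, 3.08, -0.001]
ft_force: [3.5, 2.0, 5.0]
finger_gap: 0.021
finger_force: 109.3
```

Call:
{"method": "arm_command", "body": {
  "commands": "-1 0 0 3 0 0 0;-1 0 0 6 0 0 0;-1 0 0 8 0 0 0;-1 0 0 10 0 0 0;-1 0 0 10 0 0 0"
}}

```text
time_s: 7.75
position: [0.5262, -0.2669, 0.0382]
tool_rot: [0.599, 3.084, 0.001]
ft_force: [3.6, 2.0, -4.0]
finger_gap: 0.021
finger_force: 108.5
```

Call:
{"method": "arm_command", "body": {
  "commands": "-1 0 0 1 0 0 0;-1 0 0 2 0 0 0;-1 0 0 3 0 0 0;-1 0 0 3 0 0 0;-1 0 0 3 0 0 0"
}}

```text
time_s: 8.25
position: [0.5262, -0.2669, 0.0368]
tool_rot: [0.599, 3.083, -0.0]
ft_force: [-0.9, 6.4, 9.5]
finger_gap: 0.0204
finger_force: 110.2
```

Run:
```python
from h import *
c=cap('wrist');b=cap('scene')
x=np.ascontiguousarray(b['pixels'][130:195,235:320,::-1]);y=np.ascontiguousarray(c['pixels'][30:300,220:420,::-1])
W=np.zeros((540,800,3),np.uint8);W[:306,:400]=cv2.resize(x,(400,306),interpolation=cv2.INTER_CUBIC);W[:,400:]=cv2.resize(y,(400,540));cv2.imwrite('pics/s5.png',W)
```

```text
(no output)
```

View pics/s5.png

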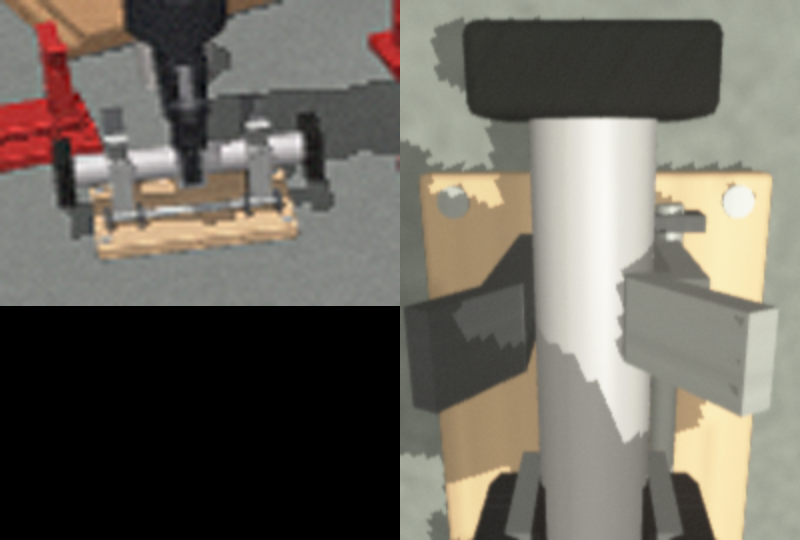

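The bar is in both forks and the near jaw hook overhangs it (crop (640,320)), so I'm releasing.

Call:
{"method": "arm_command", "body": {
  "commands": "-1 0 0 -1 0 0 0;0 0 0 -1 0 0 0;1 0 0 -1 0 0 0;1 0 0 -1 0 0 0;1 0 0 -1 0 0 0;1 0 0 -1 0 0 0;1 0 0 -1 0 0 0;1 0 0 -1 0 0 0"
}}

```text
time_s: 9.15
position: [0.5264, -0.2674, 0.0369]
tool_rot: [0.599, 3.083, -0.0]
ft_force: [0.3, -0.2, -0.5]
finger_gap: 0.0852
finger_force: 0.0
```

Call:
{"method": "arm_command", "body": {
  "commands": "1 0 0 -10 0 0 0;1 0 0 -30 0 0 0;1 0 0 -60 0 0 0;1 0 0 -100 0 0 0;1 0 0 -140 0 0 0;1 0 0 -170 0 0 0;1 0 0 -170 0 0 0;1 0 0 -170 0 0 0"
}}

```text
time_s: 9.95
position: [0.5264, -0.2673, 0.208]
tool_rot: [0.599, 3.081, -0.002]
ft_force: [0.7, -0.6, -0.9]
finger_gap: 0.0851
finger_force: 0.0
```

Run:
```python
from h import *
print(observe()['position'],observe()['ft_force'])
c=cap('wrist');b=cap('scene')
x=np.ascontiguousarray(b['pixels'][130:195,235:320,::-1]);y=np.ascontiguousarray(c['pixels'][60:330,190:450,::-1])
W=np.zeros((415,800,3),np.uint8);W[:306,:400]=cv2.resize(x,(400,306),interpolation=cv2.INTER_CUBIC);W[:,400:]=cv2.resize(y,(400,415));cv2.imwrite('pics/s6.png',W)
```

```text
[ 0.52641769 -0.26732121  0.20800807] [ 0.72962644 -0.58175795 -0.92908004]
```

View pics/s6.png

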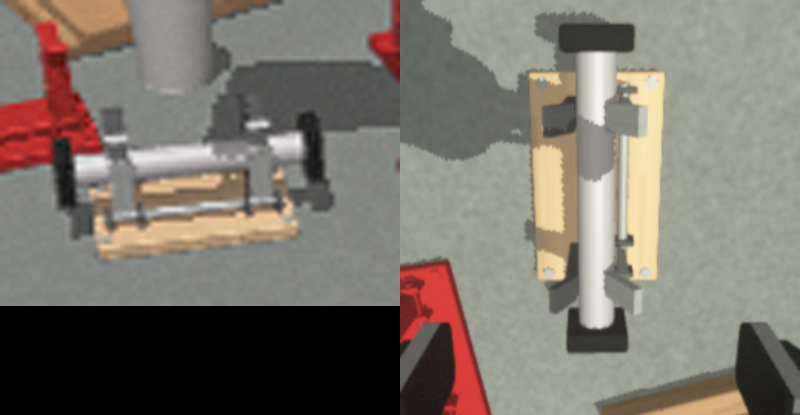

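The bar sits centred and level in both forks, with the jaw hooks over it at crop (625,118) and (622,290), and the gripper is clear.

```bash
python3 -c "
from plant import order
print(order.sign_off())"
```

```text
the job is handed in; nothing more can be done
None
```

The bar is pressed home in the plywood clip holder, with the jaw hooks over it at both forks and the gripper clear; it was handed in at about 10 s without touching anything else.

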